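# Stand a culture flask for its picture and hold the exposure plunger half down

### The arm

A 6-joint arm with a two-finger parallel gripper is mounted at the origin on the work surface. World frame = base frame: x ahead of the robot, y to its left, z up, the work surface at z = 0. Lengths are in mm, angles in rad, forces in N, time in s.
With the tool pointing down it reaches from about 350 to 775 mm from the base axis. Payload 7.3 kg.
Tool frame: the origin (TCP) lies at the very end of the fingers, on their centre line; the grasp point (between the pads) lies 19 mm behind it; z points along the fingers, y is the direction in which the jaws open and shut (so a half turn about z gives the same grasp; the last joint's range is limited). The gripper opens to 92 mm and grips with 3 to 60 N. Pads are 19 mm wide; open, the fingers measure 130 mm over their backs; the gripper's body (75 mm by 190 mm) begins 47 mm behind the grasp point.
Start: joints at [-1.475, 0.342, 1.524, -0, 1.275, -0.146], TCP at [125.733, -509.741, 226.741] pointing down, gripper open.
Joint ranges: [-2.53, 2.53], [-0.77, 2.02], [0.04, 2.7], [-1, 4.14], [0.28, 2.66], [-3.11, 3.11]. Speed limits (rad/s): [2.57, 2.57, 3.14, 3.14, 3.14, 3.14].

### API

Orientations are given as a unit quaternion [w, x, y, z].
In Python, from rig import observe, get_image, get_calibration, hand_in gives the robot as it stands. The module is installed in compiled form; this text tells all that it offers.
- The arm moves only by the tool jog_arm, never from a script. Its argument "commands" is a list of rows, each a list of 7 numbers: the shift along the tool's x, y, z in mm, then the turn, a rotation vector about the tool's x, y, z in rad, then the finger opening in mm, from 0 to 91.8. In form: [[dx, dy, dz, ax, ay, az, jaw], ...]. A call has 1 to 8 rows; each row is the pose to reach, as a shift and turn from the pose commanded when the call began, along the tool's axes at that moment; what a row does not reach only later rows make up. A row lasts 1/8 s, in which the tool goes at most 62.5 mm and 10.7 degrees, less where a joint would pass 70% of its speed; a pose out of reach is approached as far as the arm can. A call with a gripper value outside its range is refused whole. The fingers move at their own pace and stop on an object; "force" is the grip in N (left out, the last holds). Time passes only in rows, so rows that repeat a pose let the fingers close. It gives the time, the measured TCP pose, the force and the opening at its end, in the units of the state.
- observe(): the state, without advancing time (a new reading comes with each control period).
- get_image(name): name is "side" or "top" or "wrist"; returns the picture (400x640x3 uint8, red, green, blue); there is no depth.
- get_calibration(name): a dict with "mtx" (3x3 intrinsics, pixels), "R" (3x3) and "t" (3): a world point X has camera coordinates R X + t; the wrist camera has in their place "hand_eye" (4x4, takes a point from camera to tool coordinates, whose origin is the TCP and whose axes are the flange's). Camera axes: x right, y down, z forward; pixel columns grow to the right and rows downward; lengths in mm; the calibration is good to about 2 mm. A picture is of the moment at which its call begins: read the wrist's pose just before it. get_calibration takes no time and is no camera call.
- hand_in(): hands the job in, once; it reports no verdict.
The state is a dict: "time_s": time; "joint_positions": joint angles; "joint_vel": joint speeds; "tau": joint torques, N m; "position": TCP position; "tcp_rot": TCP orientation; "wrist_force": force on the tool from outside, world axes, zero at the start; "ft_torque": the same for the moment, N m; "grip_width": opening from 0.0 (shut) to 1.0 (fully open).
Only numpy, scipy, OpenCV 4.12 (cv2) and the standard library are available. Lean on these libraries where they do the work, as an engineer would, in place of code of your own. Each camera call takes 0.05 s, during which the arm holds its last target. There are 200 camera calls.

### The job

Stand the orange-capped culture flask upright, cap up, in the middle of the white pad of the imaging station, with a broad face square to the little camera, and let go of it. Then press the yellow dead-man plunger halfway down and keep it there: the program finishes while still holding it half pressed, and the plunger must never be pushed down to its stop. Leave the blue-capped flask, the brown bottle, the pipette-tip box and the beaker alone.

Things in the scene. Friction and masses are not known exactly. Their poses are not given: they have to be found in the camera images.
- flask: Frosted rigid empty culture flask, orange screw cap, 30-60 g, lying on a broad face, cap roughly to the robot's left. Origin: centre of the body's underside as it lies. Body x -36..36 (length), y -23..23 (width), z 0..26 mm (thickness); neck and cap (25 mm across, mid-thickness) reach x = +66. Own x points to the cap, own z is normal to the broad faces. Stood on its base end: 102 mm high, foot 26 x 46.
- flask_foot (a point): Centre of the flask's base end (the 26 x 46 mm face opposite the cap), which must stand on the pad: 36 mm from the flask's origin along own -x, at mid-thickness. Axes as the flask's.
- station: Imaging station, fixed: grey base plate 12 mm thick, x -55..170, y -60..60 mm. Origin: on the bench under the pad's centre. Own x points from the pad to the small ivory camera on the plate (roughly the robot's left), which looks back at the pad (lens from x = 108, camera x 128..164 mm, 50 wide, top 78 mm above the bench). Nothing else stands on it.
- pad (a point): Centre of the top of the white pad, 14 mm above the bench; pad 70 mm along the station's x and 90 mm along its y. Axes as the station's (x to the camera, z up).
- pod: Exposure pod, fixed: round ivory housing 88 mm across, 55 mm high, plunger in its middle. Origin: on the bench under the plunger's axis. A thin gauge post 103 mm high stands 56 mm from the axis along own +x; its green band, 84..96 mm above the bench, is centred at the height of the cap's top when half pressed.
- plunger_top (a point): Centre of the top of the plunger's flat yellow cap (52 mm across, 14 mm thick); it moves with the plunger: 105 mm above the bench released, 90 mm half pressed, 75 mm at the stop. z up.
- plunger (a joint): Downward travel of the plunger: 0 released, 0.015 m half pressed, 0.030 m at its stop. A spring pushes it back up: about 3 N at the start of the travel, 7.5 N halfway, 12 N at the stop.
- spare: Bystander: the same kind of flask with a blue cap, already standing upright, 102 mm high, foot 26 (x) x 46 mm (y). Origin: centre of its foot.
- bottle: Bystander: brown closed bottle, 60 mm across, 130 mm high. Origin: centre of its underside.
- tipbox: Bystander: green pipette-tip box with white lid, 85 x 120 mm, 65 mm high. Origin: centre of its underside.
- beaker: Bystander: glass beaker, 70 mm across, 90 mm high. Origin: centre of its underside.
Things that resemble listed ones, but are neither listed nor needed, are in the scene too. What is shaped like the pod but black or pink is not meant.

How it is judged (in metres and radians):
On the way, in this order (a step that is already met when the one before it is completed fails the run):
1. the flask stands upright, cap up, on the middle of the pad with a broad face to the camera, released and at rest (angle between flask's own x axis and vertical below 0.08 rad and x of flask_foot in the frame of pad between -0.02 and 0.02 m and y of flask_foot in the frame of pad between -0.02 and 0.02 m and z of flask_foot in the frame of pad below 0.004 m and angle between the z axis of flask and the x axis of station, either way round below 0.3 rad and linear speed of flask below 0.02 m/s and contact force between each of the arm, the fingers and flask below 0.05 N), for 0.3 s.
2. the robot then holds the plunger about half pressed (value of joint plunger between 0.01 and 0.02 m and contact force between any of the fingers, the arm and pod above 4 N), for 1 s.
At the end, for the whole second after the job is handed in: Flask cap up within 0.08 rad, foot centre within 20 mm of the pad centre along each pad axis, at most 4 mm above the pad, broad face within 0.3 rad of square to the camera, at rest, untouched; the robot still pushes the plunger with over 4 N, steady at 10 to 20 mm of its 30 mm travel (all of step 1 and all of step 2 and velocity of joint plunger between -0.01 and 0.01 m/s); the arm keeps its last pose, push and grip.
It fails at once if the plunger is pushed down to its stop (value of joint plunger above 0.028 m).
It fails at once if the spare is disturbed (distance of spare from where it was at the start of the episode above 0.02 m or angle between spare's own z axis and vertical above 0.3 rad).
It fails at once if the bottle is disturbed (distance of bottle from where it was at the start of the episode above 0.02 m or angle between bottle's own z axis and vertical above 0.3 rad).
It fails at once if the tipbox is disturbed (distance of tipbox from where it was at the start of the episode above 0.02 m or angle between tipbox's own z axis and vertical above 0.3 rad).
It fails at once if the beaker is disturbed (distance of beaker from where it was at the start of the episode above 0.02 m or angle between beaker's own z axis and vertical above 0.3 rad).
It also fails if it takes over 64 s, if anything falls off the work surface, if the arm or the gripper's body presses on something with over 40 N, if the wrist force passes 120 N, or if a joint passes its speed limit or range.

## Working session

There is one attempt and no reset: what is moved stays moved. The work goes in short steps, Python scripts to look and compute and a tool call to move; the robot and the scene stay as the last step left them, time stands still between calls to the robot, and variables do not carry over. Pictures are saved under pics/ and viewed, about 8 in all and at most 12, crops included, and the job is handed in when it is done.

Besides the shell and the picture viewer there is one more tool, called after "Request:" in YAML: its name, and indented under it one key for each argument. jog_arm: Moves the arm, as the interface text tells. Its arguments: {"type":"object","properties":{"commands":{"type":"array","items":{"type":"array","items":{"type":"number"}}},"force":{"type":"number"}},"required":["commands"]}

```bash
mkdir -p pics; python3 - <<'E'
from rig import *
import cv2,numpy as np
print(observe())
for n in ("top","side"):
    im=get_image(n); cv2.imwrite(f"pics/{n}0.png",im[:,:,::-1]); c=get_calibration(n); print(n,c)
print(get_calibration("wrist"))
E
```

```text
{'time_s': 0.0, 'joint_positions': array([-1.47499610e+00,  3.42733438e-01,  1.52502270e+00, -1.11170375e-06,
        1.27541589e+00, -1.46006259e-01]), 'joint_vel': array([0.00011962, 0.00036874, 0.0015032 , 0.00058336, 0.00097029,
       0.00013051]), 'tau': array([ 2.65236355e-03, -4.31233764e+01, -2.44222873e+01,  7.19693466e-02,
        5.60268725e-02, -1.19150254e-04]), 'position': array([ 125.6927965 , -509.30349137,  226.03743003]), 'tcp_rot': array([-7.89451283e-04,  9.92699773e-01,  1.20609028e-01,  1.92899543e-05]), 'wrist_force': array([-0.93705465,  0.29961545, -0.98772909]), 'ft_torque': array([-0.04229673,  0.01616681,  0.02669492]), 'grip_width': 0.9997004263364043}
top {'mtx': array([[453.96377365,   0.        , 316.01641571],
       [  0.        , 453.96377365, 184.97953109],
       [  0.        ,   0.        ,   1.        ]]), 'R': array([[-0.02825196, -0.99956944,  0.0079226 ],
       [-0.99572859,  0.02744469, -0.08815534],
       [ 0.08789996, -0.01037932, -0.99607523]]), 't': array([6.24688266e-01, 5.08073432e+02, 1.56463087e+03])}
side {'mtx': array([[473.0118
[... 165 characters left out ...]
-0.19449215,  0.01850776],
       [-0.1368209 ,  0.61610738, -0.77568791],
       [ 0.13946244, -0.76327223, -0.63084525]]), 't': array([ 494.31938867,  131.50792897, 1681.88870703])}
{'mtx': array([[299.13182795,   0.        , 317.43166496],
       [  0.        , 299.13182795, 201.39885556],
       [  0.        ,   0.        ,   1.        ]]), 'hand_eye': array([[ 4.60487123e-04, -9.56285003e-01, -2.92435944e-01,
         7.90812149e+01],
       [ 9.99999734e-01,  2.74763902e-04,  6.76163124e-04,
         4.20140353e-01],
       [-5.66253813e-04, -2.92436178e-01,  9.56284875e-01,
        -1.58050190e+02],
       [ 0.00000000e+00,  0.00000000e+00,  0.00000000e+00,
         1.00000000e+00]])}
```

View pics/top0.png

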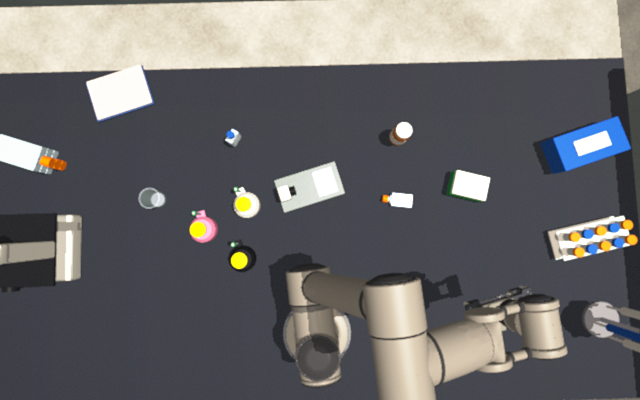

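View pics/side0.png

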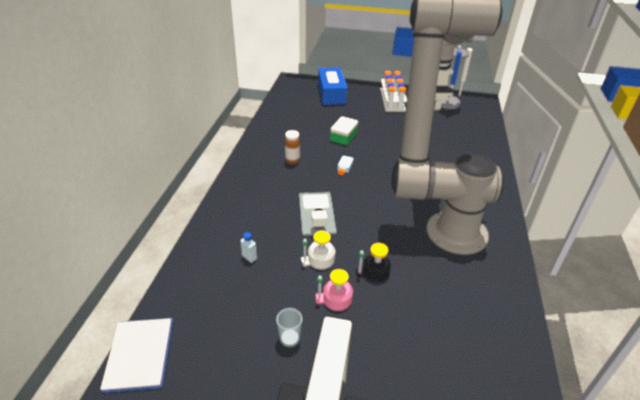

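Top view: the orange-capped flask is at (398,200), the station with its pad at (325,181), and the ivory pod at (246,204). The black pod at (240,258) and the pink one at (203,229) are not meant. The other orange-topped things (tube rack at 595,238, bottle at 50,160) aren't flasks. I'll measure these and confirm in one enlarged crop.

```bash
cat > h.py <<'E'
import cv2,numpy as np
from rig import *
def ray(cal,uv,z):
    K,R,t=cal["mtx"],cal["R"],cal["t"]
    d=R.T@np.linalg.inv(K)@np.array([uv[0],uv[1],1.]); c=-R.T@t
    return c+d*(z-c[2])/d[2]
def proj(cal,X):
    p=cal["mtx"]@(cal["R"]@np.asarray(X,float)+cal["t"]); return p[:2]/p[2]
def tri(c1,u1,c2,u2):
    P=[c["mtx"]@np.c_[c["R"],c["t"]] for c in (c1,c2)]
    X=cv2.triangulatePoints(P[0],P[1],np.array(u1,float).reshape(2,1),np.array(u2,float).reshape(2,1)); return (X[:3]/X[3]).ravel()
def blobs(im,lo,hi,box,amin=15):
    hsv=cv2.cvtColor(im,cv2.COLOR_RGB2HSV); m=cv2.inRange(hsv,lo,hi)
    x0,y0,x1,y1=box; k=np.zeros_like(m); k[y0:y1,x0:x1]=m[y0:y1,x0:x1]
    n,l,s,c=cv2.connectedComponentsWithStats(k)
    return [(c[i],s[i],cv2.minAreaRect(np.argwhere(l==i)[:,::-1].astype(np.float32))) for i in range(1,n) if s[i,4]>=amin]
E
python3 - <<'E'
from h import *
T,S=get_calibration("top"),get_calibration("side")
t=cv2.imread("pics/top0.png")[:,:,::-1].copy(); s=cv2.imread("pics/side0.png")[:,:,::-1].copy()
def show(n,im,lo,hi,box,cal,z):
    for c,st,r in blobs(im,lo,hi,box):
        cor=[ray(cal,p,z)[:2].round(0).tolist() for p in cv2.boxPoints(r)]
        print(n,c.round(1),st.tolist(),"->",ray(cal,c,z).round(1),cor)
show("flask body",t,(0,0,150),(180,60,255),(375,185,420,215),T,26)
show("flask cap",t,(3,120,100),(18,255,255),(375,185,420,215),T,13)
show("pad",t,(0,0,225),(180,25,255),(305,160,350,205),T,14)
show("plate",t,(0,0,110),(180,60,255),(265,155,350,220),T,12)
show("yellow T",t,(22,150,150),(35,255,255),(225,190,262,220),T,105)
show("yellow S",s,(22,150,150),(35,255,255),(305,225,335,250),S,105)
a=cv2.resize(t[150:280,180:430],None,fx=3.2,fy=3.2,interpolation=cv2.INTER_CUBIC)
cv2.imwrite("pics/crop.png",a[:,:,::-1])
E
```

```text
flask body [400.7 199.6] [388, 192, 25, 16, 324] -> [ 448.2 -307.1   26. ] [[430.0, -259.0], [478.0, -266.0], [467.0, -351.0], [419.0, -344.0]]
flask cap [384.4 198.4] [382, 195, 7, 8, 29] -> [ 454.9 -252.3   13. ] [[467.0, -244.0], [466.0, -266.0], [442.0, -265.0], [442.0, -243.0]]
pad [321.8 183.4] [305, 163, 39, 42, 1136] -> [513.7 -34.1  14. ] [[550.0, 57.0], [589.0, -79.0], [480.0, -109.0], [441.0, 26.0]]
plate [309.4 186.5] [274, 161, 71, 52, 2194] -> [504.2   9.9  12. ] [[531.0, 137.0], [595.0, -81.0], [477.0, -115.0], [414.0, 103.0]]
yellow T [242.9 203.7] [236, 197, 15, 14, 168] -> [445.3 230.  105. ] [[468.0, 252.0], [467.0, 206.0], [424.0, 207.0], [425.0, 253.0]]
yellow S [321.5 237.1] [313, 231, 18, 14, 180] -> [446.5 235.4 105. ] [[476.0, 249.0], [466.0, 194.0], [416.0, 222.0], [428.0, 275.0]]
```

View pics/crop.png

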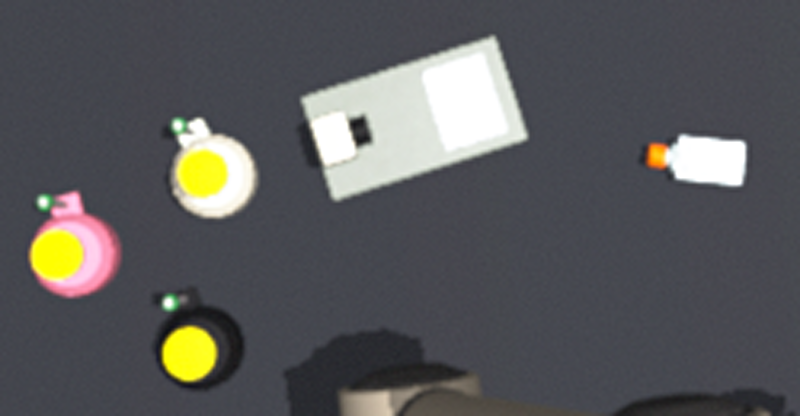

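The crop confirms: ivory pod with a yellow cap at crop (202,173), plate with pad at (465,101), flask with its orange cap left at (711,161). The measured plate is 227×123 mm, which fits the given 225×120. Next I plan the pregrasp: the tool leans 30° over the cap side, so the upright pose has the tool pitched down and away from the camera.

```bash
cat >> h.py <<'E'
from scipy.spatial.transform import Rotation as Ro
def frame(yaw,tilt):  # tool x towards heading yaw, tool z leaning from down; tilt>0: tip points away from heading
    o=np.array([np.cos(yaw),np.sin(yaw),0]);Z=np.array([0,0,1.])
    z=-np.sin(tilt)*o-np.cos(tilt)*Z; x=np.cos(tilt)*o-np.sin(tilt)*Z
    return np.c_[x,np.cross(z,x),z]
def pose(o=None):
    o=o or observe(); q=o["tcp_rot"]; return np.array(o["position"]),Ro.from_quat(q,scalar_first=True).as_matrix()
def jog(P,R,src=None):
    p,R0=src or pose(); print("jog",(R0.T@(P-p)).round(1),Ro.from_matrix(R0.T@R).as_rotvec().round(3))
E
python3 - <<'E'
from h import *
T=get_calibration("top")
for n,c,z in (("pad",(465,101.5),14),("body",(711,161.5),20),("cap",(656,156),13),("bottle",(int((402-180)*3.2),int((131-150)*3.2)),130)):
    print(n,ray(T,(c[0]/3.2+180,c[1]/3.2+150),z).round(1))
R=frame(np.radians(82),np.radians(30)); G=np.array([446,-311,8.]); P=G-120*R[:,2]
print(P); jog(P,R)
E
```

```text
pad [519.2 -46.7  14. ]
body [ 445.5 -313.2   20. ]
cap [ 453.5 -254.4   13. ]
bottle [ 668.4 -300.5  130. ]
[ 454.35038606 -251.58391588  111.92304845]
jog [ 380.8 -171.4  114.5] [-0.312 -0.461 -1.161]
```

Request:
jog_arm:
  commands:
    - [381, -171, 30, -0.312, -0.461, -1.161, 91]
    - [381, -171, 30, -0.312, -0.461, -1.161, 91]
    - [381, -171, 30, -0.312, -0.461, -1.161, 91]
    - [381, -171, 30, -0.312, -0.461, -1.161, 91]
    - [381, -171, 70, -0.312, -0.461, -1.161, 91]
    - [381, -171, 114, -0.312, -0.461, -1.161, 91]
    - [381, -171, 114, -0.312, -0.461, -1.161, 91]
    - [381, -171, 114, -0.312, -0.461, -1.161, 91]
  force: 15

```text
time_s: 1.1
position: [455.0, -248.9, 109.3]
tcp_rot: [0.168, 0.726, 0.637, -0.197]
wrist_force: [0.1, -0.2, 0.2]
grip_width: 0.994
```

```bash
python3 - <<'E'
from h import *
o=observe(); p,R=pose(o); print(p.round(1),R.round(3),o["joint_positions"].round(2))
im=get_image("wrist"); cv2.imwrite("pics/w1.png",im[:,:,::-1])
E
```

```text
[ 455.  -248.9  109.3] [[ 0.112  0.991 -0.072]
 [ 0.859 -0.132 -0.495]
 [-0.5   -0.006 -0.866]] [-0.35  0.47  1.83 -0.71  0.86  0.26]
```

View pics/w1.png

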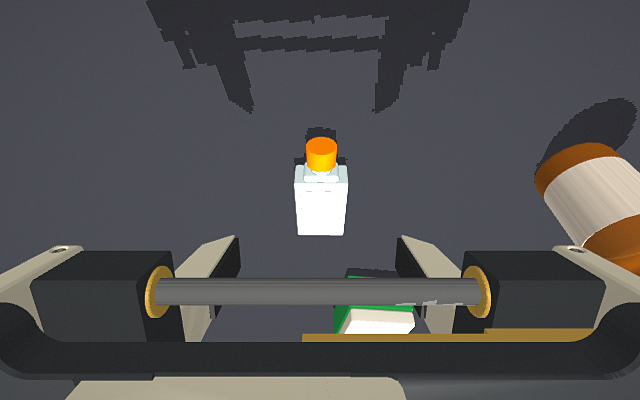

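```bash
python3 - <<'E'
from h import *
p,R=pose(); W=get_calibration("wrist"); H=W["hand_eye"]
Rc=R@H[:3,:3]; c=R@H[:3,3]+p
cal=dict(mtx=W["mtx"],R=Rc.T,t=-Rc.T@c)
for n,u,z in (("baseL",(298,235),26),("baseR",(344,235),26),("shL",(295,167),26),("shR",(348,167),26),("cap",(321,153),13)): print(n,ray(cal,u,z).round(1))
E
```

```text
baseL [ 422.2 -344.6   26. ]
baseR [ 468.4 -350.7   26. ]
shL [ 436.3 -255.7   26. ]
shR [ 477.9 -261.2   26. ]
cap [ 457.3 -254.7   13. ]
```

Wrist view: cap at (321,153), base edge from (298,235) to (344,235). The base measures 46.6 mm wide, matching the given 46, so the flask origin is about (450,-312) with yaw 82.5°.

```bash
python3 - <<'E'
from h import *
jog(np.array([450,-312,8.]),frame(np.radians(82.5),np.radians(30)))
E
```

```text
jog [ -2.4   3.6 119.6] [-0.006  0.    -0.003]
```

Request:
jog_arm:
  commands:
    - [-2, 3.6, 40, -0.006, 0, -0.003, 91]
    - [-2, 3.6, 80, -0.006, 0, -0.003, 91]
    - [-2, 3.6, 105, -0.006, 0, -0.003, 91]
    - [-2, 3.6, 119, -0.006, 0, -0.003, 91]
    - [-2, 3.6, 119, -0.006, 0, -0.003, 91]
    - [-2, 3.6, 119, -0.006, 0, -0.003, 91]

```text
time_s: 1.9
position: [450.2, -314.1, 11.9]
tcp_rot: [0.173, 0.728, 0.635, -0.194]
wrist_force: [0.1, -0.4, 0.4]
grip_width: 0.994
```

Request:
jog_arm:
  commands:
    - [0, 0, 0, 0, 0, 0, 40]
    - [0, 0, 0, 0, 0, 0, 40]
    - [0, 0, 0, 0, 0, 0, 40]
    - [0, 0, 0, 0, 0, 0, 40]
    - [0, 0, 0, 0, 0, 0, 40]
    - [0, 0, 0, 0, 0, 0, 40]
    - [0, 0, 0, 0, 0, 0, 40]
    - [0, 0, 0, 0, 0, 0, 40]
  force: 20

```text
time_s: 2.9
position: [449.7, -313.8, 10.7]
tcp_rot: [0.172, 0.727, 0.635, -0.194]
wrist_force: [-0.2, 0.4, 0.1]
grip_width: 0.503
```

```bash
cat >> h.py <<'E'
def ownf(yaw): return Ro.from_euler("z",yaw,degrees=True).as_matrix()
RG=Ro.from_quat([0.172,0.727,0.635,-0.194],scalar_first=True).as_matrix(); PG=np.array([449.7,-313.8,10.7])
OG=ownf(82.5); FG=np.array([450,-312,0])+OG@[-36,0,13]
f_t=RG.T@(FG-PG); O_t=RG.T@OG      # foot and flask axes in the tool
def place(foot,yaw):
    s=np.array([np.cos(np.radians(yaw)),np.sin(np.radians(yaw)),0]);Z=np.array([0,0,1.])
    O=np.c_[Z,np.cross(-s,Z),-s]; R=O@O_t.T; return np.array(foot)-R@f_t,R
E
python3 - <<'E'
from h import *
p0,R0=pose()
P,R=place([519.5,-46,90],106.4); print(P.round(1))
rv=Ro.from_matrix(R0.T@R).as_rotvec(); print(rv)
lift=p0+[0,0,120]; print("lift",(R0.T@(lift-p0)).round(1))
for a in (.3,.5,.7,1): print(a,(R0.T@(lift+(P+[0,0,40]*1-lift)*a-p0)).round(1),(rv*a).round(3))
E
```

```text
[518.8 -43.8 124.2]
[ 0.12598337  1.54641712 -0.44419965]
lift [ -60.1    0.4 -103.8]
0.3 [   6.7   10.2 -154.1] [ 0.038  0.464 -0.133]
0.5 [  51.2   16.7 -187.6] [ 0.063  0.773 -0.222]
0.7 [  95.8   23.3 -221.1] [ 0.088  1.082 -0.311]
1 [ 162.6   33.  -271.4] [ 0.126  1.546 -0.444]
```

Request:
jog_arm:
  commands:
    - [-30, 0, -52, 0, 0, 0, 40]
    - [-60, 0, -104, 0, 0, 0, 40]
    - [-60, 0, -104, 0, 0, 0, 40]
    - [-38, 3, -121, 0.013, 0.155, -0.044, 40]
    - [-16, 7, -137, 0.025, 0.309, -0.089, 40]
    - [7, 10, -154, 0.038, 0.464, -0.133, 40]
    - [29, 13, -171, 0.05, 0.618, -0.178, 40]
    - [51, 17, -188, 0.063, 0.773, -0.222, 40]

```text
time_s: 3.9
position: [484.3, -178.1, 147.5]
tcp_rot: [-0.126, 0.678, 0.722, 0.058]
wrist_force: [-1.4, -0.5, -0.8]
grip_width: 0.497
```

```bash
python3 - <<'E'
from h import *
o=observe(); print(o["joint_positions"].round(2),o["position"].round(1),o["grip_width"])
P,R=place([519.5,-46,90],106.4); jog(P+[0,0,40],R); jog(P,R)
E
```

```text
[-0.6   0.52  1.5   0.16  1.35 -0.71] [ 484.3 -178.1  147.5] 0.49691039882069865
jog [132.1  42.7  14.7] [ 0.062  0.768 -0.222]
jog [121.7  46.2  53.1] [ 0.062  0.768 -0.222]
```

Request:
jog_arm:
  commands:
    - [25, 8, 3, 0.012, 0.15, -0.044, 40]
    - [50, 16, 6, 0.024, 0.3, -0.09, 40]
    - [75, 24, 9, 0.036, 0.45, -0.13, 40]
    - [100, 32, 12, 0.05, 0.61, -0.177, 40]
    - [132, 43, 15, 0.062, 0.768, -0.222, 40]
    - [132, 43, 15, 0.062, 0.768, -0.222, 40]
    - [132, 43, 15, 0.062, 0.768, -0.222, 40]
    - [122, 46, 53, 0.062, 0.768, -0.222, 40]

```text
time_s: 4.9
position: [520.1, -46.0, 126.1]
tcp_rot: [-0.394, 0.522, 0.695, 0.297]
wrist_force: [0.7, -0.6, -0.9]
grip_width: 0.501
```

```bash
python3 - <<'E'
from h import *
o=observe(); p,R=pose(o); print(o["joint_positions"].round(2),p.round(1),o["grip_width"])
print("foot",(p+R@f_t).round(1)); print("axes\n",(R@O_t).round(3))
for n in ("top","side","wrist"): cv2.imwrite(f"pics/{n}2.png",get_image(n)[:,:,::-1])
a=cv2.imread("pics/side2.png")[130:270,240:400]; b=cv2.imread("pics/wrist2.png")[:,120:520]
cv2.imwrite("pics/m2.png",np.hstack([cv2.resize(a,(400,350)),cv2.resize(b,(350,350))]))
P,Rt=place([519.5,-46,25],106.4); jog(P,Rt)
E
```

```text
[-0.59  0.87  1.33  0.6   1.8  -1.01] [520.1 -46.  126.1] 0.5007442994252135
foot [521.1 -48.6  92. ]
axes
 [[-0.008 -0.96   0.281]
 [ 0.012 -0.281 -0.96 ]
 [ 1.    -0.005  0.014]]
jog [-55.7   1.   33.6] [ 0.     0.006 -0.002]
```

View pics/m2.png

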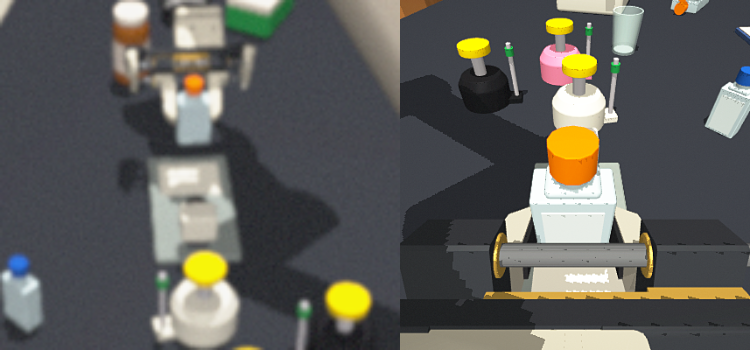

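The flask is held upright and square, cap up: side crop (195,110), wrist crop (572,155). Lowering it now.

Request:
jog_arm:
  commands:
    - [-19, 0.3, 11, 0, 0.002, 0, 40]
    - [-37, 0.6, 22, 0, 0.004, 0, 40]
    - [-56, 1, 33.6, 0, 0.006, -0.002, 40]
    - [-56, 1, 33.6, 0, 0.006, -0.002, 40]
    - [-56, 1, 33.6, 0, 0.006, -0.002, 40]
    - [-56, 1, 33.6, 0, 0.006, -0.002, 40]

```text
time_s: 5.8
position: [519.9, -43.8, 59.4]
tcp_rot: [-0.399, 0.52, 0.693, 0.3]
wrist_force: [0.5, 0.3, 0.0]
grip_width: 0.501
```

```bash
python3 - <<'E'
from h import *
o=observe(); p,R=pose(o); print(p.round(1),o["wrist_force"],"foot",(p+R@f_t).round(1),(R@O_t)[:,0].round(3))
for z in (19,16,14,12): P,Rt=place([519.5,-46,z],106.4); jog(P,Rt)
E
```

```text
[519.9 -43.8  59.4] [0.54359306 0.27154249 0.00709783] foot [520.7 -45.9  25.3] [-0.003 -0.     1.   ]
jog [-5.3 -1.   3.4] [0.001 0.    0.003]
jog [-7.9 -1.   4.9] [0.001 0.    0.003]
jog [-9.6 -1.   5.9] [0.001 0.    0.003]
jog [-11.3  -1.    6.9] [0.001 0.    0.003]
```

Request:
jog_arm:
  commands:
    - [-4, -0.5, 2.5, 0, 0, 0, 40]
    - [-6, -1, 3.7, 0, 0, 0, 40]
    - [-8, -1, 5, 0, 0, 0, 40]
    - [-8, -1, 5, 0, 0, 0, 40]

```text
time_s: 6.3
position: [518.4, -43.5, 49.2]
tcp_rot: [-0.4, 0.52, 0.693, 0.3]
wrist_force: [0.2, -0.1, -0.5]
grip_width: 0.502
```

Request:
jog_arm:
  commands:
    - [-0.9, 0, 0.5, 0, 0, 0, 40]
    - [-0.9, 0, 0.5, 0, 0, 0, 40]
    - [-0.9, 0, 0.5, 0, 0, 0, 40]

```text
time_s: 6.68
position: [518.5, -43.6, 48.4]
tcp_rot: [-0.4, 0.52, 0.693, 0.3]
wrist_force: [-0.5, 0.3, -0.1]
grip_width: 0.499
```

Request:
jog_arm:
  commands:
    - [-0.9, 0, 0.5, 0, 0, 0, 40]
    - [-0.9, 0, 0.5, 0, 0, 0, 40]
    - [-0.9, 0, 0.5, 0, 0, 0, 40]

```text
time_s: 7.05
position: [518.5, -43.6, 47.4]
tcp_rot: [-0.4, 0.52, 0.693, 0.3]
wrist_force: [0.1, -0.6, 0.1]
grip_width: 0.502
```

Request:
jog_arm:
  commands:
    - [-0.9, 0, 0.5, 0, 0, 0, 40]
    - [-0.9, 0, 0.5, 0, 0, 0, 40]
    - [-0.9, 0, 0.5, 0, 0, 0, 40]

```text
time_s: 7.42
position: [518.5, -43.6, 46.3]
tcp_rot: [-0.4, 0.52, 0.693, 0.3]
wrist_force: [-0.3, -0.3, -0.5]
grip_width: 0.5
```

Request:
jog_arm:
  commands:
    - [-0.9, 0, 0.5, 0, 0, 0, 40]
    - [-0.9, 0, 0.5, 0, 0, 0, 40]
    - [-0.9, 0, 0.5, 0, 0, 0, 40]

```text
time_s: 7.8
position: [518.5, -43.6, 45.6]
tcp_rot: [-0.4, 0.52, 0.693, 0.3]
wrist_force: [-0.1, -1.3, 3.9]
grip_width: 0.499
```

Contact at 3.9 N. I release and back off along the tool axis.

Request:
jog_arm:
  commands:
    - [0, 0, 0, 0, 0, 0, 52]
    - [0, 0, 0, 0, 0, 0, 60]
    - [0, 0, 0, 0, 0, 0, 91]
    - [0, 0, 0, 0, 0, 0, 91]
    - [0, 0, 0, 0, 0, 0, 91]

```text
time_s: 8.43
position: [518.5, -43.6, 45.3]
tcp_rot: [-0.4, 0.52, 0.693, 0.3]
wrist_force: [-0.1, 0.5, 0.5]
grip_width: 0.928
```

Request:
jog_arm:
  commands:
    - [0, 0, -20, 0, 0, 0, 91]
    - [0, 0, -50, 0, 0, 0, 91]
    - [0, 0, -90, 0, 0, 0, 91]
    - [0, 0, -130, 0, 0, 0, 91]
    - [0, 0, -130, 0, 0, 0, 91]
    - [0, 0, -130, 0, 0, 0, 91]

```text
time_s: 9.18
position: [549.6, -150.9, 109.7]
tcp_rot: [-0.401, 0.52, 0.692, 0.3]
wrist_force: [0.7, 0.3, -1.0]
grip_width: 0.99
```

```bash
python3 - <<'E'
from h import *
o=observe(); p,R=pose(o); print(p.round(1),o["joint_positions"].round(2),o["grip_width"])
T,S=get_calibration("top"),get_calibration("side")
t,s,w=[get_image(n) for n in ("top","side","wrist")]
ct=blobs(t,(3,120,100),(18,255,255),(300,140,360,215)); cs=blobs(s,(3,120,100),(18,255,255),(295,150,345,225))
print([c[0] for c in ct],[c[0] for c in cs])
if ct and cs: print("cap",tri(T,ct[0][0],S,cs[0][0]))
a=t[150:230,260:360]; b=s[150:250,260:385]
cv2.imwrite("pics/m3.png",np.vstack([np.hstack([cv2.resize(a,(375,300)),cv2.resize(b,(375,300))]),cv2.resize(w,(480,300))[:, :].copy() if 0 else cv2.copyMakeBorder(cv2.resize(w,(480,300)),0,0,0,270,cv2.BORDER_CONSTANT)])[:,:,::-1])
E
```

```text
[ 549.6 -150.9  109.7] [-0.69  1.03  1.02  0.56  1.99 -0.99] 0.9898104524577762
[] [array([316.62, 179.66])]
```

View pics/m3.png

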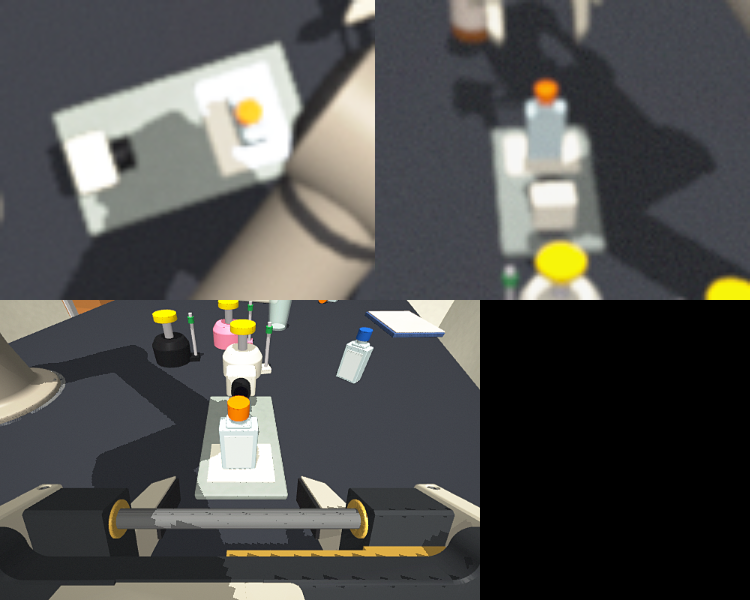

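```bash
python3 - <<'E'
from h import *
T,S=get_calibration("top"),get_calibration("side")
print("cap tri",tri(T,(326.1,179.6),S,(316.6,179.7)).round(1), ray(T,(326.1,179.6),116).round(1))
p,R=pose(); W=get_calibration("wrist"); H=W["hand_eye"]; Rc=R@H[:3,:3]; c=R@H[:3,3]+p
cal=dict(mtx=W["mtx"],R=Rc.T,t=-Rc.T@c)
for n,u in (("padNL",(206,477)),("padNR",(274,482)),("padFR",(273,446)),("footL",(221,467)),("footR",(257,470))): print(n,ray(cal,(u[0]/.75,(u[1]-300)/.75),14).round(1))
E
```

```text
cap tri [517.9 -46.3 111.9] [516.5 -46.3 116. ]
padNL [484.8 -83.9  14. ]
padNR [573.8 -66.5  14. ]
padFR [560.7  -1.5  14. ]
footL [498.5 -62.1  14. ]
footR [547.8 -53.2  14. ]
```

The flask stands on the pad: cap at top-crop (248,111), foot in the wrist crop from (221,467) to (257,470). Foot centre measures (519,-45) against pad (520..523,-43..-46), so it is within about 4 mm and square. Next is the plunger.

```bash
python3 - <<'E'
from h import *
T,S=get_calibration("top"),get_calibration("side")
print(tri(T,(242.9,203.7),S,(321.5,237.1)).round(1))
R=frame(np.radians(90),0)
jog(np.array([530,-150,300.]),R)
p1=np.array([530,-150,300.])
jog(np.array([446,231,220.]),R,(p1,R))
E
```

```text
[446.5 230.8 100.5]
jog [167.7 -19.1 -89.8] [-0.151 -1.041  0.256]
jog [381. -84.  80.] [0. 0. 0.]
```

Request:
jog_arm:
  commands:
    - [28, -3, -15, -0.025, -0.174, 0.043, 91]
    - [56, -6, -30, -0.05, -0.347, 0.085, 60]
    - [84, -10, -45, -0.075, -0.52, 0.128, 0]
    - [112, -13, -60, -0.1, -0.694, 0.17, 0]
    - [140, -16, -75, -0.126, -0.868, 0.213, 0]
    - [168, -19, -90, -0.151, -1.041, 0.256, 0]
    - [168, -19, -90, -0.151, -1.041, 0.256, 0]
    - [168, -19, -90, -0.151, -1.041, 0.256, 0]

```text
time_s: 10.32
position: [529.8, -150.1, 299.9]
tcp_rot: [-0.0, 0.707, 0.707, 0.0]
wrist_force: [0.0, -0.1, -1.7]
grip_width: 0.278
```

Request:
jog_arm:
  commands:
    - [55, -12, 10, 0, 0, 0, 0]
    - [110, -24, 20, 0, 0, 0, 0]
    - [165, -36, 30, 0, 0, 0, 0]
    - [220, -48, 40, 0, 0, 0, 0]
    - [275, -60, 55, 0, 0, 0, 0]
    - [330, -72, 70, 0, 0, 0, 0]
    - [381, -84, 80, 0, 0, 0, 0]
    - [381, -84, 80, 0, 0, 0, 0]

```text
time_s: 11.32
position: [444.8, 231.8, 217.1]
tcp_rot: [-0.001, 0.706, 0.708, -0.003]
wrist_force: [0.3, -0.2, -0.0]
grip_width: 0.006
```

```bash
python3 - <<'E'
from h import *
o=observe(); print(o["position"].round(1),o["joint_positions"].round(2),o["grip_width"],o["wrist_force"])
jog(np.array([446,231,125.]),frame(np.radians(90),0))
w=get_image("wrist"); cv2.imwrite("pics/w4.png",w[:,:,::-1])
E
```

```text
[444.8 231.8 217.1] [ 0.33  0.31  1.6  -0.    1.24  0.33] 0.0058421548355766136 [ 0.27613971 -0.18111815 -0.03078007]
jog [-0.5  1.6 92.1] [-0.005  0.003  0.003]
```

View pics/w4.png

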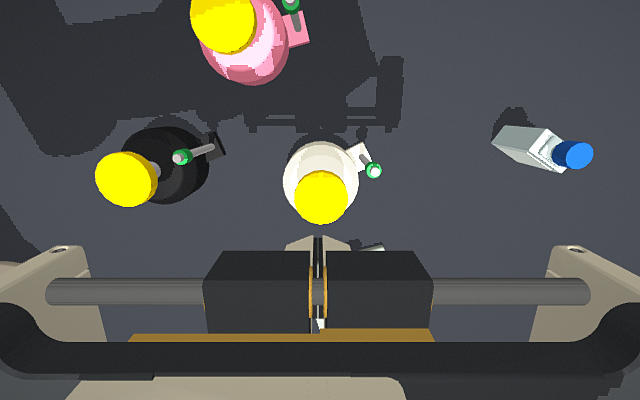

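The wrist view shows the ivory pod's yellow cap at (321,197), lined up with the closed fingers. I check its position by ray.

```bash
python3 - <<'E'
from h import *
p,R=pose(); W=get_calibration("wrist"); H=W["hand_eye"]; Rc=R@H[:3,:3]; c=R@H[:3,3]+p
print(ray(dict(mtx=W["mtx"],R=Rc.T,t=-Rc.T@c),(321,196),105).round(1))
E
```

```text
[448.8 231.  105. ]
```

Request:
jog_arm:
  commands:
    - [0, 1.6, 40, -0.005, 0.003, 0.003, 0]
    - [0, 1.6, 75, -0.005, 0.003, 0.003, 0]
    - [0, 1.6, 90, -0.005, 0.003, 0.003, 0]
    - [0, 1.6, 100, -0.005, 0.003, 0.003, 0]
    - [0, 1.6, 105, -0.005, 0.003, 0.003, 0]
    - [0, 1.6, 105, -0.005, 0.003, 0.003, 0]

```text
time_s: 12.12
position: [448.8, 229.3, 115.1]
tcp_rot: [0.002, 0.709, 0.706, 0.003]
wrist_force: [-0.6, -0.8, -0.4]
grip_width: 0.002
```

Centred (448.8, 231). Descending in small steps.

Request:
jog_arm:
  commands:
    - [0, 0, 4, 0, 0, 0, 0]
    - [0, 0, 8, 0, 0, 0, 0]
    - [0, 0, 11, 0, 0, 0, 0]
    - [0, 0, 13, 0, 0, 0, 0]
    - [0, 0, 15, 0, 0, 0, 0]
    - [0, 0, 15, 0, 0, 0, 0]

```text
time_s: 12.88
position: [448.6, 229.9, 100.2]
tcp_rot: [0.002, 0.708, 0.706, 0.003]
wrist_force: [-1.6, 0.4, 4.8]
grip_width: 0.009
```

Request:
jog_arm:
  commands:
    - [0, 0, 2, 0, 0, 0, 0]
    - [0, 0, 3, 0, 0, 0, 0]
    - [0, 0, 4, 0, 0, 0, 0]
    - [0, 0, 4, 0, 0, 0, 0]

```text
time_s: 13.38
position: [448.6, 229.9, 96.3]
tcp_rot: [0.002, 0.708, 0.706, 0.003]
wrist_force: [-2.2, -0.3, 6.2]
grip_width: 0.005
```

Request:
jog_arm:
  commands:
    - [0, 0, 2, 0, 0, 0, 0]
    - [0, 0, 4, 0, 0, 0, 0]
    - [0, 0, 6, 0, 0, 0, 0]
    - [0, 0, 6, 0, 0, 0, 0]
    - [0, 0, 6, 0, 0, 0, 0]
    - [0, 0, 6, 0, 0, 0, 0]
    - [0, 0, 6, 0, 0, 0, 0]
    - [0, 0, 6, 0, 0, 0, 0]

```text
time_s: 14.38
position: [448.6, 229.9, 90.5]
tcp_rot: [0.002, 0.708, 0.706, 0.003]
wrist_force: [-3.4, 0.2, 6.8]
grip_width: 0.003
```

Request:
jog_arm:
  commands:
    - [0, 0, 0, 0, 0, 0, 0]
    - [0, 0, 0, 0, 0, 0, 0]
    - [0, 0, 0, 0, 0, 0, 0]
    - [0, 0, 0, 0, 0, 0, 0]
    - [0, 0, 0, 0, 0, 0, 0]
    - [0, 0, 0, 0, 0, 0, 0]
    - [0, 0, 0, 0, 0, 0, 0]
    - [0, 0, 0, 0, 0, 0, 0]

```text
time_s: 15.38
position: [448.6, 229.9, 90.5]
tcp_rot: [0.002, 0.708, 0.706, 0.003]
wrist_force: [-2.3, -0.6, 7.4]
grip_width: 0.005
```

```bash
python3 - <<'E'
from h import *
s=get_image("side");t=get_image("top"); o=observe(); print(o["position"].round(1),o["wrist_force"].round(1))
S=get_calibration("side"); c=blobs(s,(22,150,150),(35,255,255),(300,220,340,265)); print("yellow side",[(b[0].round(1),b[1].tolist()) for b in c])
for d in (105,90,75): print(d,proj(S,[447.5,231,d-2.5]).round(1))
cs=blobs(s,(3,120,100),(18,255,255),(295,150,345,225)); print("cap side",[b[0] for b in cs])
cv2.imwrite("pics/m5.png",np.hstack([cv2.resize(s[160:285,260:385],(400,400)),cv2.resize(t[150:240,210:350],(400,257)) if 0 else cv2.copyMakeBorder(cv2.resize(t[150:240,210:350],(400,257)),0,143,0,0,cv2.BORDER_CONSTANT)])[:,:,::-1])
E
```

```text
[448.6 229.9  90.5] [-1.5 -0.5  6.6]
yellow side [(array([321.7, 242.8]), [314, 237, 16, 11, 91])]
105 [321.4 236.7]
90 [321.3 240. ]
75 [321.2 243.4]
cap side []
```

View pics/m5.png

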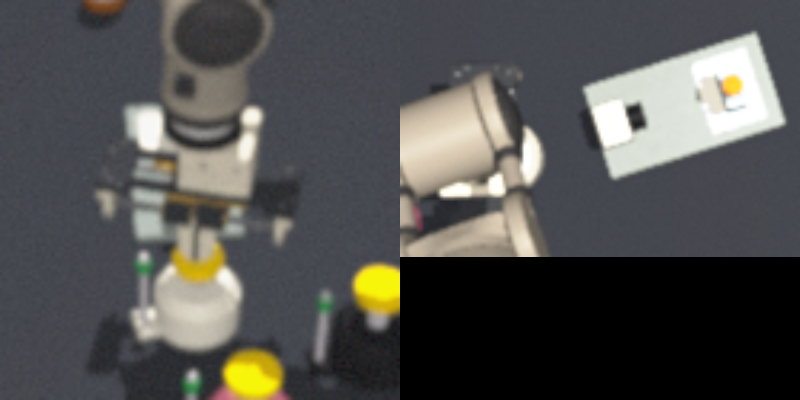

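The fingers are on the ivory pod's cap (200,258), level with the green band (145,265). In the top view the flask still stands on the pad (732,85). Force of about 7 N, height 90.5 mm and the cap's lower rim 3 px lower (about 13–14 mm) all agree on half pressed.

```bash
python3 -c "
from rig import *
print(hand_in()); o=observe(); print(o['position'],o['wrist_force'],o['time_s'])"
```

```text
the job is handed in; nothing more can be done
None
the job is handed in; nothing more can be done
```

The orange-capped flask is standing cap up on the pad, released, and the robot is holding the ivory pod's plunger about half pressed. I handed the job in soon after 15.4 s of robot time. No verdict is reported, so success is judged only from my own checks.

- **Flask:** the foot measured within about 4 mm of the pad centre along each axis, with a broad face square to the camera within measurement error. The last top view, taken while pressing, showed it still standing on the pad.
- **Plunger:** the tool stayed at 90.5 mm for over a second, which is about 14.5 mm of travel, with 6.6–7.4 N upward on the wrist. It never went lower than that.
- **Bystanders:** the moves were routed clear of the spare flask, bottle, tip box and beaker. I did not measure their positions afterwards.

**Disagreements:**
- The pressed cap's centre in the side view, taken alone, suggested a lower cap (about 78 mm). The fingers hid part of it, so I relied on the cap's lower rim, the tool height and the force, which all agree.
- The final automatic search for the orange cap in the side view found nothing, because the arm was in the way. That is why the last flask check comes from the top view only.

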